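# Load the colour-coded sample rack for the next run

### The arm

A 6-joint arm with a two-finger parallel gripper is mounted at the origin on a cart in front of the work surface, level with it; the furniture and walls round the work are solid. World frame = base frame: x ahead of the robot, y to its left, z up, the work surface at z = 0. Lengths are in mm, angles in rad, forces in N, time in s.
With the tool pointing down it reaches from about 350 to 950 mm from the base axis. Payload 17.4 kg.
Tool frame: the origin (TCP) lies at the very end of the fingers, on their centre line; the grasp point (between the pads) lies 19 mm behind it; z points along the fingers, y is the line along which they close (so a half turn about z gives the same grasp; the last joint's range is limited). The gripper opens to 93 mm and grips with 3 to 60 N. Pads are 15 mm wide; open, the fingers measure 128 mm over their backs; the gripper's body (75 mm by 188 mm) begins 65 mm behind the grasp point.
Start: joints at [1.082, 0.116, 1.442, -0, 1.584, -0.038], TCP at [294.096, 607.569, 218.646] pointing down, gripper open.
Joint ranges: [-2.83, 2.83], [-0.83, 2.19], [0.07, 2.5], [-1.14, 4.28], [0.01, 3], [-2.97, 2.97]. Speed limits (rad/s): [1.89, 1.89, 2.22, 3.14, 3.14, 3.14].

### API

Orientations are given as a unit quaternion [x, y, z, w].
In Python, from bench import manip gives the robot as it stands. The module is installed in compiled form; this text tells all that it offers.
- The arm moves only by the shell command python3 -m crank 'ROWS' [FORCE]. ROWS is JSON, a list of rows, each an object with "travel": the shift along the tool's x, y, z in cm, a list of three; "twist": the turn about the tool's z in degrees; "hand": the closure in counts, from 0 (fully open) to 255 (shut). A call has exactly 8 rows; each row shifts and turns the commanded pose from where the row before left it, along the tool's axes as they then stand; what a row does not reach is not made up. A row lasts 1/8 s, in which the tool goes at most 62.5 mm and 10.7 degrees, less where a joint would pass 70% of its speed; a pose out of reach is approached as far as the arm can. A call with a gripper value outside its range is refused whole. The fingers move at their own pace and stop on an object; FORCE is the grip in N (left out, the last holds). Time passes only in rows, so rows that do not move let the fingers close, or fill a call up. It gives the time, the measured TCP pose, the force, the opening and the grip force at its end, in the units of the state.
- manip.state(): the state, without advancing time (a new reading comes with each control period).
- manip.camera(name): name is "scene" or "top" or "wrist"; returns (picture, depth): 400x640x3 uint8, red, green, blue; 400x640 float32, mm along the optical axis (not along the pixel's ray), 0 where there is no reading.
- manip.camera_info(name): a dict with "mtx" (3x3 intrinsics, pixels), "k1" (the pictures are not rectified: a ray, as slopes to the right and down, at radius r is drawn at 1 + k1 r^2 times it, then the intrinsics apply), "T" (4x4, takes a point from camera to world coordinates). Camera axes: x right, y down, z forward; pixel columns grow to the right and rows downward; lengths in mm; the calibration is good to about 2 mm. A picture is of the moment at which its call begins: read the wrist's pose just before it. camera_info takes no time and is no camera call; for the wrist camera it gives the pose at the moment of the call.
- manip.finish_job(): hands the job in; it is judged then, once.
The state is a dict: "time": time; "joint_positions": joint angles; "joint_vel": joint speeds; "tau": joint torques, N m; "tcp_pos": TCP position; "tool_rot": TCP orientation; "contact_force": force on the tool from outside, world axes, zero at the start; "moment": the same for the moment, N m; "width": finger opening in mm; "finger_force": force on a finger pad.
Only numpy, scipy, OpenCV 4.12 (cv2) and the standard library are available. Lean on these libraries where they do the work, as an engineer would, in place of code of your own. Each camera call takes 0.05 s, during which the arm holds its last target. There are 200 camera calls.

### The job

Load the aluminium rack for the next run: stand the black-capped vial, the plain blue-capped vial, the plain white-capped vial and the red-capped amber bottle upright in the rack, each in the recess of the holder that has its cap's colour, and set them down gently without dropping them. The two vials with a yellow dot on the cap have already been run: leave them standing where they are.

Things in the scene. Friction and masses are not known exactly. Their poses are not given: they have to be found in the camera images.
- vial_black_centre (a point): Glass vial, 27 mm wide, 56 mm tall with its cap, black cap, empty-looking clear glass (the blank). Closed, about 20 g, stands upright at the start. This point is at its centre, 28 mm above its base; z points up along it. Grip it across the glass, best in the upper half (30 to 48 mm above the base), so that the fingertips stay above the holder when it is set down.
- vial_blue_centre (a point): Glass vial, 27 mm wide, 56 mm tall with its cap, plain blue cap without a dot, cream-coloured liquid (the standard). Closed, about 20 g, stands upright at the start. This point is at its centre, 28 mm above its base; z points up along it. Grip it across the glass, best in the upper half (30 to 48 mm above the base), so that the fingertips stay above the holder when it is set down.
- vial_white_centre (a point): Glass vial, 27 mm wide, 56 mm tall with its cap, plain white cap without a dot, violet liquid (the sample). Closed, about 20 g, stands upright at the start. This point is at its centre, 28 mm above its base; z points up along it. Grip it across the glass, best in the upper half (30 to 48 mm above the base), so that the fingertips stay above the holder when it is set down.
- bottle_red_centre (a point): Amber glass bottle with a red cap (the rinse bottle), 49 mm wide, 116 mm tall, 110 to 210 g, stands upright. The cap does not come off; it is 37 mm wide from 88 to 116 mm above the base and may be gripped, as may the body below 80 mm. This point is at its centre, 58 mm above its base; z points up along it (it reads up to 0.07 rad off vertical when upright).
- seat_black (a point): The black plastic holder of the rack: a fixed block 66 x 66 mm, 16 mm high, with a round recess, 40 mm wide and 10 mm deep, in its top. This point is at the middle of the recess floor, 10 mm above the bench; z points up. The four holders form a square in a low aluminium tray, 68 mm from centre to centre, and change places; the tray's rim is lower than the holders.
- seat_blue (a point): The blue plastic holder of the rack: a fixed block 66 x 66 mm, 16 mm high, with a round recess, 40 mm wide and 10 mm deep, in its top. This point is at the middle of the recess floor, 10 mm above the bench; z points up. A wall shelf hangs 0.55 m above the bench behind the rack and the bottle: keep lifts low there (bases carried at most 130 mm high).
- seat_white (a point): The white plastic holder of the rack: a fixed block 66 x 66 mm, 16 mm high, with a round recess, 40 mm wide and 10 mm deep, in its top. This point is at the middle of the recess floor, 10 mm above the bench; z points up. The arm starts right of the bench, in the drawn end of the fume hood, whose side panel does not block it: swing left at the starting height before coming down.
- seat_red (a point): The red plastic holder of the rack: a fixed block 66 x 66 mm, 16 mm high, with a round recess, 57 mm wide and 10 mm deep, in its top. This point is at the middle of the recess floor, 10 mm above the bench; z points up. Its recess is wider than the others and takes the bottle.
- done_blue_centre (a point): Glass vial, 27 mm wide, 56 mm tall with its cap, blue cap with a round yellow dot on top, cream-coloured liquid. Closed, about 20 g, stands upright at the start. This point is at its centre, 28 mm above its base; z points up along it. Already run: it stays where it is.
- done_white_centre (a point): Glass vial, 27 mm wide, 56 mm tall with its cap, white cap with a round yellow dot on top, pink liquid. Closed, about 20 g, stands upright at the start. This point is at its centre, 28 mm above its base; z points up along it. Already run: it stays where it is.
Not all that is in view belongs to the job. What is shaped like the part that bears vial_blue_centre but brown or green is not meant. What is shaped like the part that bears done_white_centre but green is not meant.

How it is judged (in metres and radians):
At the end, for the whole second after the job is handed in: The three vials and the bottle each stand upright (0.2 rad), at rest, on the recess floor of the holder of their cap's colour (within 12 mm of its middle, height within 5 mm); both yellow-dotted vials stand upright within 30 mm of where they were (horizontal distance between vial_black_centre and seat_black below 0.012 m and z of vial_black_centre in the frame of seat_black between 0.023 and 0.033 m and angle between each of vial_black_centre, vial_blue_centre, vial_white_centre, bottle_red_centre, done_blue_centre, done_white_centre's own z axis and vertical below 0.2 rad and linear speed of each of vial_black, vial_blue, vial_white, bottle_red below 0.02 m/s and horizontal distance between vial_blue_centre and seat_blue below 0.012 m and z of vial_blue_centre in the frame of seat_blue between 0.023 and 0.033 m and horizontal distance between vial_white_centre and seat_white below 0.012 m and z of vial_white_centre in the frame of seat_white between 0.023 and 0.033 m and horizontal distance between bottle_red_centre and seat_red below 0.012 m and z of bottle_red_centre in the frame of seat_red between 0.053 and 0.063 m and distance of each of done_blue_centre, done_white_centre from where it was at the start of the episode below 0.03 m); the robot touches nothing.
It fails at once if a yellow-dotted vial is shifted by more than 30 mm or tipped (distance of any of done_blue_centre, done_white_centre from where it was at the start of the episode above 0.03 m or angle between any of done_blue_centre, done_white_centre's own z axis and vertical above 0.5 rad).
It fails at once if a vial or the bottle is dropped from more than about 40 mm (it falls, out of the fingers, faster than 0.9 m/s) ((linear speed of vial_black above 0.9 m/s and contact force between the fingers and vial_black below 0.05 N) or (linear speed of vial_blue above 0.9 m/s and contact force between the fingers and vial_blue below 0.05 N) or (linear speed of vial_white above 0.9 m/s and contact force between the fingers and vial_white below 0.05 N) or (linear speed of bottle_red above 0.9 m/s and contact force between the fingers and bottle_red below 0.05 N)).
It also fails if it takes over 80 s, if anything falls off the work surface, if the arm or the gripper's body presses on something with over 40 N, if the wrist force passes 120 N, or if a joint passes its speed limit or range.

## Working session

There is one attempt and no reset: what is moved stays moved. The work goes in short steps, Python scripts to look and compute and a shell command to move; the robot and the scene stay as the last step left them, time stands still between calls to the robot, and variables do not carry over. Pictures are saved under pics/ and viewed, at most 14 in all, crops included, and the job is handed in when it is done.

```bash
mkdir -p pics
cat > h.py <<'E'
import numpy as np, cv2
from bench import manip
def snap(name):
    inf=manip.camera_info(name); p,d=manip.camera(name); return p,d,inf
def ray(inf,u,v):
    K=np.array(inf["mtx"],float)
    n=cv2.undistortPoints(np.array([[[u,v]]],float),K,np.array([inf["k1"],0,0,0,0.]))[0,0] if 0 else None
    x=np.array([(u-K[0,2])/K[0,0],(v-K[1,2])/K[1,1]]); y=x.copy()
    for _ in range(20): y=x/(1+inf["k1"]*(y@y))
    return np.r_[y,1]
def at_z(inf,u,v,z):
    T=np.array(inf["T"]); r=T[:3,:3]@ray(inf,u,v); o=T[:3,3]
    return o+r*(z-o[2])/r[2]
def save(p,f,s=1): cv2.imwrite(f,cv2.resize(p[:,:,::-1],None,fx=s,fy=s,interpolation=cv2.INTER_CUBIC))
E
python3 - <<'E'
from h import *
import pickle
s=manip.state();print(s)
for n in("top","scene"):
    p,d,i=snap(n);save(p,f"pics/{n}0.png",1.25);pickle.dump((p,d,i),open(n+"0.pkl","wb"));print(n,i)
E
```

```text
{'time': 0.0, 'joint_positions': array([ 1.08223317e+00,  1.16477664e-01,  1.44224884e+00,  2.54074761e-05,
        1.58401909e+00, -3.77937725e-02]), 'joint_vel': array([ 0.00042623,  0.00134793,  0.00133454, -0.00037137, -0.00067669,
        0.00151492]), 'tau': array([ 2.31540493e-03, -7.21252298e+01, -6.22619963e+01,  7.81618897e-02,
        2.36314471e-02, -1.63033934e-05]), 'tcp_pos': array([293.97021176, 607.39563638, 217.92099602]), 'tool_rot': array([ 2.23481149e-01,  9.74708081e-01, -5.53318061e-04, -1.62234985e-04]), 'contact_force': array([ 0.34209351, -0.5334652 , -1.77659731]), 'moment': array([ 0.00606506,  0.01516512, -0.01399291]), 'finger_force': 0.0, 'width': 92.99172164310492}
top {'mtx': array([[513.57284   ,   0.        , 325.25328409],
       [  0.        , 513.57284   , 205.09444583],
       [  0.        ,   0.        ,   1.        ]]), 'k1': -0.08513816757934765, 'T': array([[ 1.86565164e-02, -9.89164405e-01,  1.45621822e-01,
         3.03096008e+02],
       [-9.99579053e-01, -2.16896083e-02, -1.92685787e-02,
         2.97908748e+02],
       [ 2.22182725e-02, -1.45201039e-01, -9.89152671e-01,
         8.93953991e+02],
       [ 0.00000000e+00,  0.00000000e+00,  0.00000000e+00,
         1.00000000e+00]])}
scene {'mtx': array([[502.43286908,   0.        , 308.78897556],
       [  0.        , 502.43286908, 207.59843733],
       [  0.        ,   0.        ,   1.        ]]), 'k1': -0.1305589541258171, 'T': array([[-5.37106831e-01, -3.49382460e-01,  7.67755267e-01,
        -3.16207738e+02],
       [-8.43396391e-01,  2.37651207e-01, -4.81875951e-01,
         7.35125540e+02],
       [-1.40989607e-02, -9.06340886e-01, -4.22311992e-01,
         4.84955635e+02],
       [ 0.00000000e+00,  0.00000000e+00,  0.00000000e+00,
         1.00000000e+00]])}
```

View pics/top0.png

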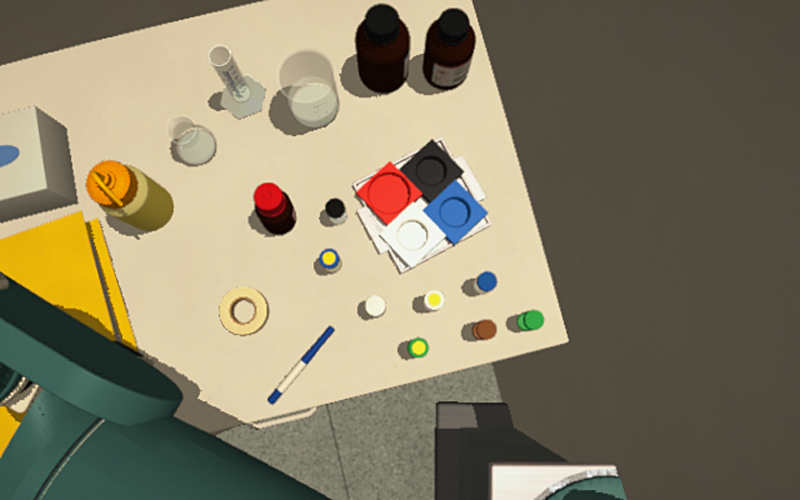

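View pics/scene0.png

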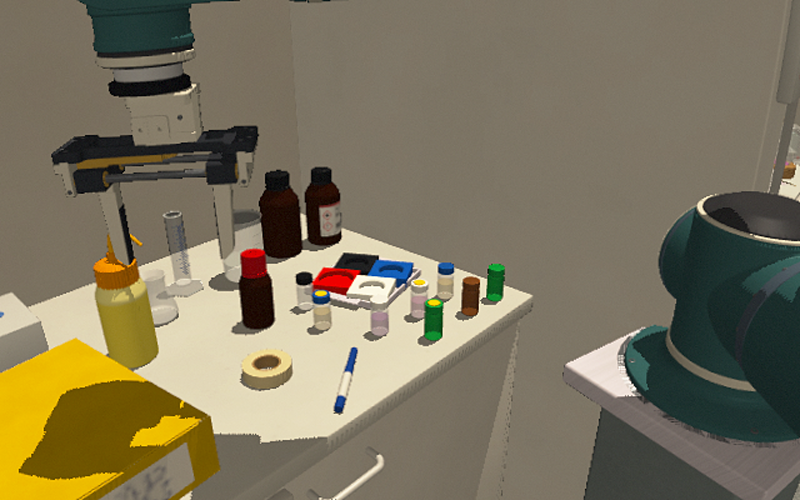

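The top view shows the rack at about (420,205) of the 1.25x picture, with red at top left, black at top right, blue at lower right and white at lower left. Targets: black vial (335,208), plain white (375,305), plain blue (486,282), red bottle (268,195). Dotted vials: blue (329,260) and white (434,300). I'll enlarge it for exact pixels.

Run:
```python
from h import *
import pickle
p,d,i=pickle.load(open("top0.pkl","rb"))
c=p[100:296,196:456]; save(c,"pics/top_crop.png",3)
```

```text
(no output)
```

View pics/top_crop.png

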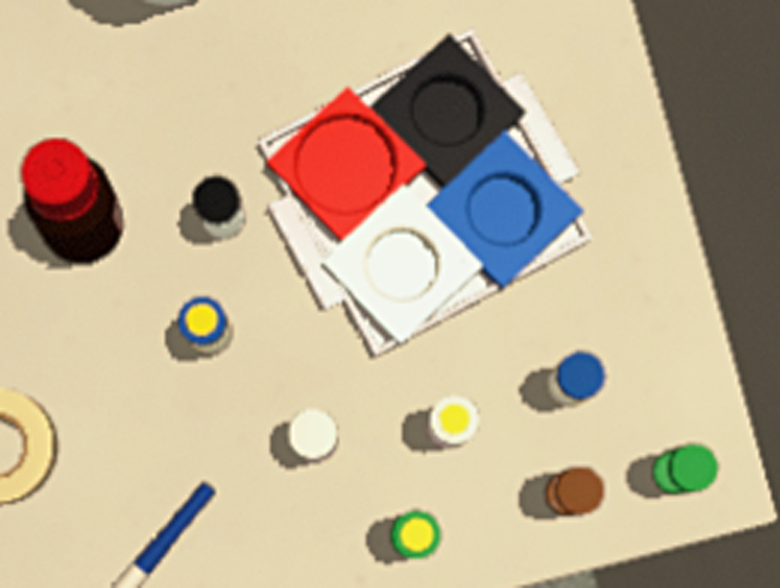

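```bash
cat > obj.py <<'E'
from h import *
import pickle
p,d,i=pickle.load(open("top0.pkl","rb"))
O=dict(black=(217,198,56),white=(313,434,56),blue=(581,376,56),bottle=(57,172,116),dblue=(203,321,56),dwhite=(454,420,56),green=(416,534,56),brown=(578,490,56),green2=(694,467,56),
 Sred=(345,163,16),Sblack=(447,109,16),Sblue=(504,209,16),Swhite=(402,264,16))
P={k:at_z(i,196+(x+.5)/3-.5,100+(y+.5)/3-.5,z) for k,(x,y,z) in O.items()}
if __name__=="__main__":
    for k,v in P.items(): print(k,v.round(1),"r",np.hypot(*v[:2]).round(0))
    S=np.array([P[k] for k in("Sred","Sblack","Sblue","Swhite")])
    print(np.linalg.norm(S-np.roll(S,1,0),axis=1))
    T=np.array(manip.camera_info("wrist")["T"]);s=manip.state();print(T.round(3));print(s["tcp_pos"])
E
python3 obj.py
```

```text
black [490.8 378.3  56. ] r 620.0
white [360.9 321.6  56. ] r 483.0
blue [395.6 175.4  56. ] r 433.0
bottle [489.3 455.9 116. ] r 669.0
dblue [421.6 383.5  56. ] r 570.0
dwhite [370.1 244.9  56. ] r 444.0
green [308.  264.7  56. ] r 406.0
brown [333.3 176.9  56. ] r 377.0
green2 [346.9 113.2  56. ] r 365.0
Sred [522.4 308.1  16. ] r 606.0
Sblack [556.5 248.8  16. ] r 610.0
Sblue [497.1 214.7  16. ] r 541.0
Swhite [463.1 273.7  16. ] r 538.0
[68.50520829 68.42454263 68.49818857 68.05703122]
[[ 4.35000e-01  8.64000e-01  2.51000e-01  2.24204e+02]
 [ 9.00000e-01 -4.18000e-01 -1.22000e-01  6.42216e+02]
 [-1.00000e-03  2.79000e-01 -9.60000e-01  3.84692e+02]
 [ 0.00000e+00  0.00000e+00  0.00000e+00  1.00000e+00]]
[293.99755448 607.40359128 218.00760025]
```

Run:
```python
from obj import *
T=np.array(i["T"])
for n,u,v in [("b1top",382,20),("b1base",383,85),("b2top",455,22),("b2base",442,82),("beaker base",318,120),("beaker rim",305,55),("squeeze tip",115,178),("squeeze cap",105,190)]:
    u/=1.25;v/=1.25
    dd=d[int(v),int(u)]; w=T[:3,:3]@(ray(i,u,v)*dd)+T[:3,3]; print(n,dd,w.round(0),at_z(i,u,v,0).round(0))
for k in("black","bottle","blue","white"):
    x,y,_=O[k];u=196+x/3;v=100+y/3;dd=d[int(v),int(u)];print(k,(T[:3,:3]@(ray(i,u,v)*dd)+T[:3,3]).round(0))
```

```text
b1top 791.2373 [709. 320. 153.] [794. 324.  -0.]
b1base 910.13776 [677. 319.  28.] [689. 320.   0.]
b2top 802.9795 [715. 228. 144.] [794. 214.   0.]
b2base 907.2528 [682. 235.  34.] [696. 233.   0.]
beaker base 895.4431 [620. 409.  33.] [633. 413.   0.]
beaker rim 850.5294 [691. 423.  89.] [734. 437.   0.]
squeeze tip 759.12604 [501. 637. 149.] [540. 705.   0.]
squeeze cap 717.71606 [476. 630. 187.] [522. 718.   0.]
black [491. 378.  53.]
bottle [489. 456. 113.]
blue [396. 174.  52.]
white [361. 321.  52.]
```

```bash
python3 -m crank '[{"travel":[-3.96,-1.72,0],"twist":0,"hand":140},{"travel":[-3.96,-1.72,0],"twist":0,"hand":140},{"travel":[-3.96,-1.72,0],"twist":0,"hand":140},{"travel":[-3.96,-1.72,0],"twist":0,"hand":140},{"travel":[-3.96,-1.72,0],"twist":0,"hand":140},{"travel":[-3.96,-1.72,0],"twist":0,"hand":140},{"travel":[-3.96,-1.72,0],"twist":0,"hand":140},{"travel":[0,0,0],"twist":0,"hand":140}]' 20
python3 -m crank '[{"travel":[0,0,0],"twist":9.17,"hand":140},{"travel":[0,0,1],"twist":9.17,"hand":140},{"travel":[0,0,1],"twist":9.17,"hand":140},{"travel":[0,0,1],"twist":9.17,"hand":140},{"travel":[0,0,1],"twist":9.17,"hand":140},{"travel":[0,0,1],"twist":9.17,"hand":140},{"travel":[0,0,1],"twist":9.17,"hand":140},{"travel":[0,0,0],"twist":0,"hand":140}]'
```

```text
time: 1.1
tcp_pos: [492.5, 376.5, 218.2]
tool_rot: [0.225, 0.974, -0.0, -0.0]
contact_force: [-1.2, 0.1, 0.5]
width: 41.6
finger_force: 0.0
time: 2.1
tcp_pos: [490.4, 378.8, 157.7]
tool_rot: [0.707, 0.707, -0.001, -0.0]
contact_force: [-0.4, 0.5, 0.9]
width: 41.5
finger_force: 0.0
```

```bash
cat > wr.py <<'E'
from h import *
import sys
p,d,i=snap("wrist"); save(p,f"pics/{sys.argv[1]}.png",1.25)
import pickle; pickle.dump((p,d,i),open("w.pkl","wb"))
E
python3 wr.py w1
```

```text
(no output)
```

View pics/w1.png

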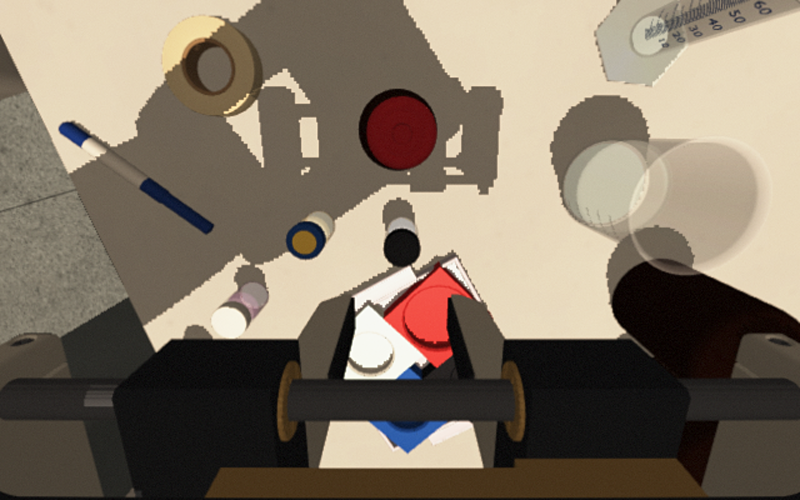

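The wrist view shows the black cap at (402,247), the red cap at (402,130), the dotted blue at (305,240) and the white cap at (230,322). The red recess is at (436,317) and the white one at (370,353). I'll compare these with the top-view positions.

Run:
```python
from obj import *
p,d,i=pickle.load(open("w.pkl","rb"))
for k,u,v,z in [("black",402,247,56),("bottle",402,130,116),("dblue",305,240,56),("white",230,322,56),("Sred",436,317,16),("Swhite",370,353,16)]:
    print(k,at_z(i,u/1.25,v/1.25,z).round(1),P[k].round(1))
```

```text
black [491.4 381.7  56. ] [490.8 378.3  56. ]
bottle [491.1 459.8 116. ] [489.3 455.9 116. ]
dblue [423.5 386.7  56. ] [421.6 383.5  56. ]
white [363.4 323.4  56. ] [360.9 321.6  56. ]
Sred [520.6 308.5  16. ] [522.4 308.1  16. ]
Swhite [463.7 273.9  16. ] [463.1 273.7  16. ]
```

```bash
python3 -m crank '[{"travel":[0.12,0.06,1.96],"twist":0,"hand":140},{"travel":[0,0,1.96],"twist":0,"hand":140},{"travel":[0,0,1.96],"twist":0,"hand":140},{"travel":[0,0,1.96],"twist":0,"hand":140},{"travel":[0,0,1.96],"twist":0,"hand":140},{"travel":[0,0,1.96],"twist":0,"hand":140},{"travel":[0,0,1.96],"twist":0,"hand":140},{"travel":[0,0,0],"twist":0,"hand":140}]' 15
python3 -m crank '[{"travel":[0,0,0],"twist":0,"hand":255},{"travel":[0,0,0],"twist":0,"hand":255},{"travel":[0,0,0],"twist":0,"hand":255},{"travel":[0,0,0],"twist":0,"hand":255},{"travel":[0,0,0],"twist":0,"hand":255},{"travel":[0,0,0],"twist":0,"hand":255},{"travel":[0,0,-1],"twist":0,"hand":255},{"travel":[0,0,-1],"twist":0,"hand":255}]' 15
```

```text
time: 3.15
tcp_pos: [491.1, 379.1, 19.5]
tool_rot: [0.707, 0.707, -0.001, -0.0]
contact_force: [-0.2, -1.2, 0.1]
width: 41.8
finger_force: 0.0
time: 4.15
tcp_pos: [491.7, 379.6, 42.2]
tool_rot: [0.707, 0.707, -0.0, 0.0]
contact_force: [-0.5, -0.2, -0.1]
width: 26.3
finger_force: 15.0
```

```bash
python3 -m crank '[{"travel":[0,0,-3],"twist":0,"hand":255},{"travel":[0,0,-2],"twist":0,"hand":255},{"travel":[-2.6,1.3,0],"twist":0,"hand":255},{"travel":[-2.6,1.3,0],"twist":0,"hand":255},{"travel":[-2.6,1.3,0],"twist":0,"hand":255},{"travel":[-2.6,1.3,0],"twist":0,"hand":255},{"travel":[-2.65,1.3,0],"twist":0,"hand":255},{"travel":[0,0,0],"twist":0,"hand":255}]' 15
```

```text
time: 5.15
tcp_pos: [557.4, 247.8, 91.9]
tool_rot: [0.708, 0.706, 0.0, 0.0]
contact_force: [0.4, 0.6, -0.4]
width: 26.8
finger_force: 15.0
```

```bash
python3 -m crank '[{"travel":[0,-0.1,1],"twist":0,"hand":255},{"travel":[0,0,1],"twist":0,"hand":255},{"travel":[0,0,1],"twist":0,"hand":255},{"travel":[0,0,1],"twist":0,"hand":255},{"travel":[0,0,1],"twist":0,"hand":255},{"travel":[0,0,0.6],"twist":0,"hand":255},{"travel":[0,0,0.4],"twist":0,"hand":255},{"travel":[0,0,0],"twist":0,"hand":255}]' 15
```

```text
time: 6.15
tcp_pos: [555.8, 249.2, 31.7]
tool_rot: [0.707, 0.707, 0.0, 0.0]
contact_force: [-1.1, 0.9, 1.7]
width: 26.3
finger_force: 15.0
```

```bash
python3 wr.py w2
```

```text
(no output)
```

View pics/w2.png

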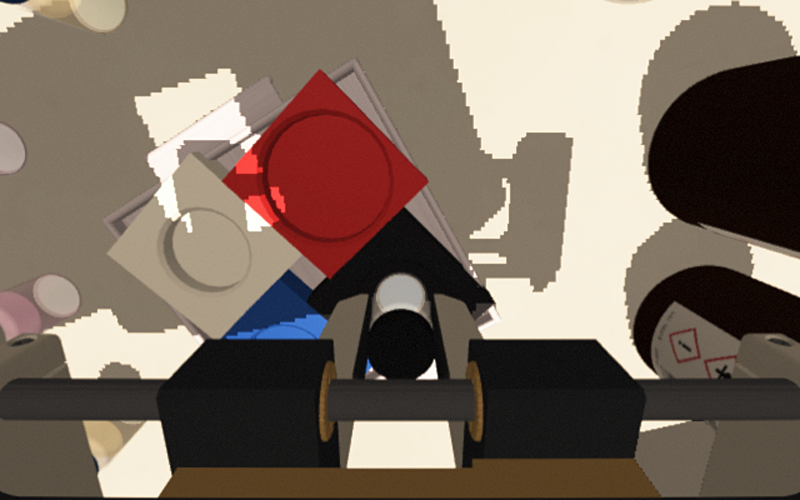

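The black vial stands in the black recess. I'll release it and head to the white vial.

```bash
python3 -m crank '[{"travel":[0,0,0.1],"twist":0,"hand":140},{"travel":[0,0,0],"twist":0,"hand":140},{"travel":[0,0,0],"twist":0,"hand":140},{"travel":[0,0,0],"twist":0,"hand":140},{"travel":[0,0,-1],"twist":0,"hand":140},{"travel":[0,0,-2],"twist":0,"hand":140},{"travel":[0,0,-2],"twist":0,"hand":140},{"travel":[0,0,-2],"twist":0,"hand":140}]' 15
python3 -m crank '[{"travel":[1.22,-3.24,0],"twist":0,"hand":140},{"travel":[1.22,-3.24,0],"twist":0,"hand":140},{"travel":[1.22,-3.24,0],"twist":0,"hand":140},{"travel":[1.22,-3.24,0],"twist":0,"hand":140},{"travel":[1.22,-3.24,0],"twist":0,"hand":140},{"travel":[1.22,-3.24,0],"twist":0,"hand":140},{"travel":[0,0,0],"twist":0,"hand":140},{"travel":[0,0,0],"twist":0,"hand":140}]'
```

```text
time: 7.2
tcp_pos: [555.9, 249.2, 102.6]
tool_rot: [0.707, 0.707, 0.001, 0.0]
contact_force: [0.5, 0.4, 0.3]
width: 41.7
finger_force: 0.0
time: 8.2
tcp_pos: [361.8, 322.5, 101.3]
tool_rot: [0.707, 0.707, 0.001, 0.0]
contact_force: [0.9, -0.4, -0.0]
width: 41.8
finger_force: 0.0
```

```bash
python3 -m crank '[{"travel":[0,0,1.2],"twist":0,"hand":140},{"travel":[0,0,1.2],"twist":0,"hand":140},{"travel":[0,0,1.2],"twist":0,"hand":140},{"travel":[0,0,1.2],"twist":0,"hand":140},{"travel":[0,0,1.2],"twist":0,"hand":140},{"travel":[0,0,1.2],"twist":0,"hand":140},{"travel":[0,0,0.9],"twist":0,"hand":140},{"travel":[0,0,0],"twist":0,"hand":140}]' 15
python3 -m crank '[{"travel":[0,0,0],"twist":0,"hand":255},{"travel":[0,0,0],"twist":0,"hand":255},{"travel":[0,0,0],"twist":0,"hand":255},{"travel":[0,0,0],"twist":0,"hand":255},{"travel":[0,0,0],"twist":0,"hand":255},{"travel":[0,0,-1],"twist":0,"hand":255},{"travel":[0,0,-3],"twist":0,"hand":255},{"travel":[0,0,-3],"twist":0,"hand":255}]' 15
```

```text
time: 9.2
tcp_pos: [361.1, 322.2, 18.8]
tool_rot: [0.707, 0.707, -0.001, -0.0]
contact_force: [0.4, 1.1, -1.1]
width: 42.1
finger_force: 0.0
time: 10.2
tcp_pos: [361.1, 322.2, 90.5]
tool_rot: [0.707, 0.707, -0.0, -0.0]
contact_force: [-0.7, 0.9, -0.4]
width: 26.7
finger_force: 15.0
```

```bash
python3 -m crank '[{"travel":[-1.21,2.56,0],"twist":0,"hand":255},{"travel":[-1.21,2.56,0],"twist":0,"hand":255},{"travel":[-1.21,2.56,0],"twist":0,"hand":255},{"travel":[-1.21,2.56,0],"twist":0,"hand":255},{"travel":[0,0,0],"twist":0,"hand":255},{"travel":[0,0,1],"twist":0,"hand":255},{"travel":[0,0,1],"twist":0,"hand":255},{"travel":[0,0,0],"twist":0,"hand":255}]' 15
```

```text
time: 11.2
tcp_pos: [462.7, 274.0, 68.2]
tool_rot: [0.707, 0.707, -0.001, -0.0]
contact_force: [0.1, -0.6, -0.3]
width: 26.8
finger_force: 15.0
```

```bash
python3 -m crank '[{"travel":[0,0.07,0.7],"twist":0,"hand":255},{"travel":[0,0,0.7],"twist":0,"hand":255},{"travel":[0,0,0.7],"twist":0,"hand":255},{"travel":[0,0,0.7],"twist":0,"hand":255},{"travel":[0,0,0.5],"twist":0,"hand":255},{"travel":[0,0,0.4],"twist":0,"hand":255},{"travel":[0,0,0],"twist":0,"hand":255},{"travel":[0,0,0],"twist":0,"hand":255}]' 15
python3 wr.py w3
```

```text
time: 12.2
tcp_pos: [464.5, 274.0, 32.7]
tool_rot: [0.707, 0.707, 0.0, 0.0]
contact_force: [0.2, -0.7, -0.3]
width: 26.5
finger_force: 15.0
```

View pics/w3.png

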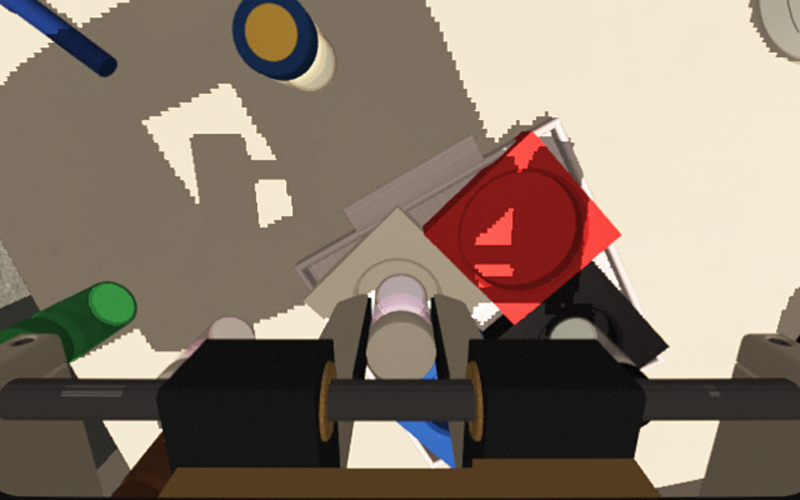

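The white vial is in the white recess, centred left to right. I'll release it and move to the blue vial.

```bash
python3 -m crank '[{"travel":[0,0,0.2],"twist":0,"hand":255},{"travel":[0,0,0],"twist":0,"hand":140},{"travel":[0,0,0],"twist":0,"hand":140},{"travel":[0,0,0],"twist":0,"hand":140},{"travel":[0,0,0],"twist":0,"hand":140},{"travel":[0,0,-2],"twist":0,"hand":140},{"travel":[0,0,-2.5],"twist":0,"hand":140},{"travel":[0,0,-2.5],"twist":0,"hand":140}]' 15
python3 -m crank '[{"travel":[-2.43,-1.69,0],"twist":0,"hand":140},{"travel":[-2.43,-1.69,0],"twist":0,"hand":140},{"travel":[-2.43,-1.69,0],"twist":0,"hand":140},{"travel":[-2.43,-1.69,0],"twist":0,"hand":140},{"travel":[0,0,0],"twist":0,"hand":140},{"travel":[0,0,0],"twist":0,"hand":140},{"travel":[0,0,0],"twist":0,"hand":140},{"travel":[0,0,0],"twist":0,"hand":140}]'
python3 wr.py w4
```

```text
time: 13.25
tcp_pos: [464.6, 274.0, 102.8]
tool_rot: [0.707, 0.707, 0.001, 0.0]
contact_force: [0.2, 0.1, -0.0]
width: 41.9
finger_force: 0.0
time: 14.25
tcp_pos: [396.9, 177.1, 100.4]
tool_rot: [0.707, 0.707, -0.0, -0.0]
contact_force: [0.1, 0.8, -0.4]
width: 41.7
finger_force: 0.0
```

View pics/w4.png

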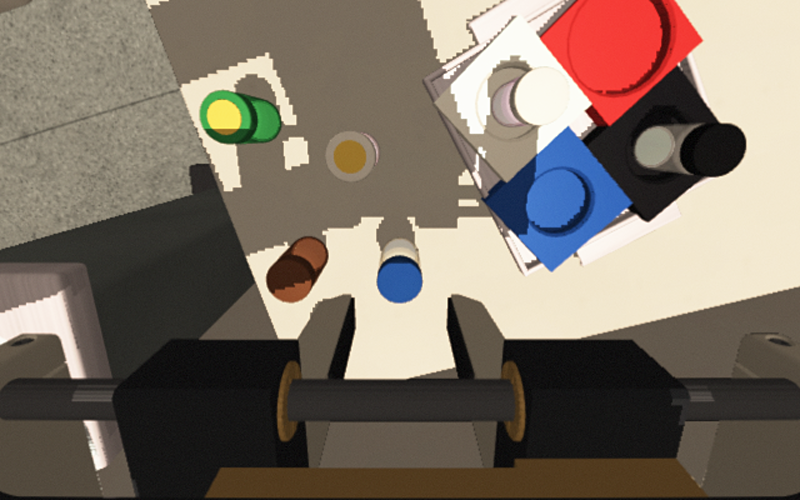

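The blue cap is at (400,279), midway between the fingers, and the brown one at (291,281) is clear. Black and white stand in their recesses.

```bash
python3 - <<'E'
from obj import *
p,d,i=pickle.load(open("w.pkl","rb"))
for k,u,v,z in [("blue",400,279,56),("Sblue",559,201,16),("wcap",540,97,66),("bcap",720,150,66)]:
    print(k,at_z(i,u/1.25,v/1.25,z).round(1))
E
python3 -m crank '[{"travel":[0,0,1.2],"twist":0,"hand":140},{"travel":[0,0,1.2],"twist":0,"hand":140},{"travel":[0,0,1.2],"twist":0,"hand":140},{"travel":[0,0,1.2],"twist":0,"hand":140},{"travel":[0,0,1.2],"twist":0,"hand":140},{"travel":[0,0,1.2],"twist":0,"hand":140},{"travel":[0,0,0.8],"twist":0,"hand":140},{"travel":[0,0,0],"twist":0,"hand":140}]' 15
python3 -m crank '[{"travel":[0,0,0],"twist":0,"hand":255},{"travel":[0,0,0],"twist":0,"hand":255},{"travel":[0,0,0],"twist":0,"hand":255},{"travel":[0,0,0],"twist":0,"hand":255},{"travel":[0,0,0],"twist":0,"hand":255},{"travel":[0,0,-1],"twist":0,"hand":255},{"travel":[0,0,-3],"twist":0,"hand":255},{"travel":[0,0,-3],"twist":0,"hand":255}]' 15
```

```text
blue [396.8 177.4  56. ]
Sblue [497.9 215.4  16. ]
wcap [463.3 273.1  66. ]
bcap [554.7 248.9  66. ]
time: 15.3
tcp_pos: [396.5, 176.6, 19.9]
tool_rot: [0.707, 0.707, -0.0, -0.0]
contact_force: [0.2, 0.1, 0.5]
width: 41.6
finger_force: 0.0
time: 16.3
tcp_pos: [396.5, 176.7, 91.6]
tool_rot: [0.707, 0.707, -0.0, -0.0]
contact_force: [-0.3, -0.5, 0.2]
width: 26.2
finger_force: 15.0
```

Everything fits. Next is the blue seat at (497.3,215), Δ=(101,38).

```bash
python3 -m crank '[{"travel":[0.96,2.52,0],"twist":0,"hand":255},{"travel":[0.96,2.52,0],"twist":0,"hand":255},{"travel":[0.96,2.52,0],"twist":0,"hand":255},{"travel":[0.96,2.52,0],"twist":0,"hand":255},{"travel":[0,0,0],"twist":0,"hand":255},{"travel":[0,0,1],"twist":0,"hand":255},{"travel":[0,0,1],"twist":0,"hand":255},{"travel":[0,0,0],"twist":0,"hand":255}]' 15
python3 -m crank '[{"travel":[0,0,0.7],"twist":0,"hand":255},{"travel":[0,0,0.7],"twist":0,"hand":255},{"travel":[0,0,0.7],"twist":0,"hand":255},{"travel":[0,0,0.7],"twist":0,"hand":255},{"travel":[0,0,0.6],"twist":0,"hand":255},{"travel":[0,0,0.5],"twist":0,"hand":255},{"travel":[0,0,0],"twist":0,"hand":255},{"travel":[0,0,0],"twist":0,"hand":255}]' 15
```

```text
time: 17.3
tcp_pos: [496.7, 214.8, 69.4]
tool_rot: [0.707, 0.707, -0.001, -0.0]
contact_force: [0.3, -0.0, 1.2]
width: 26.5
finger_force: 15.0
time: 18.3
tcp_pos: [497.6, 215.1, 31.5]
tool_rot: [0.707, 0.707, 0.0, 0.0]
contact_force: [0.1, -0.3, -0.0]
width: 26.9
finger_force: 15.0
```

```bash
python3 -m crank '[{"travel":[0,0,0.15],"twist":0,"hand":255},{"travel":[0,0,0],"twist":0,"hand":140},{"travel":[0,0,0],"twist":0,"hand":140},{"travel":[0,0,0],"twist":0,"hand":140},{"travel":[0,0,0],"twist":0,"hand":140},{"travel":[0,0,-2],"twist":0,"hand":140},{"travel":[0,0,-4],"twist":0,"hand":140},{"travel":[0,0,-5],"twist":0,"hand":140}]' 15
python3 -m crank '[{"travel":[0,0,-1],"twist":0,"hand":80},{"travel":[4.05,-0.12,0],"twist":0,"hand":80},{"travel":[4.05,-0.12,0],"twist":0,"hand":80},{"travel":[4.05,-0.12,0],"twist":0,"hand":80},{"travel":[4.05,-0.12,0],"twist":0,"hand":80},{"travel":[4.05,-0.12,0],"twist":0,"hand":80},{"travel":[4.05,-0.12,0],"twist":0,"hand":80},{"travel":[0,0,0],"twist":0,"hand":80}]'
python3 wr.py w5
```

```text
time: 19.3
tcp_pos: [497.2, 215.0, 142.0]
tool_rot: [0.707, 0.707, -0.0, -0.0]
contact_force: [0.1, 0.8, 0.5]
width: 41.6
finger_force: 0.0
time: 20.3
tcp_pos: [489.8, 460.1, 149.5]
tool_rot: [0.706, 0.708, -0.0, -0.0]
contact_force: [0.5, -0.9, 0.4]
width: 64.0
finger_force: 0.0
```

View pics/w5.png

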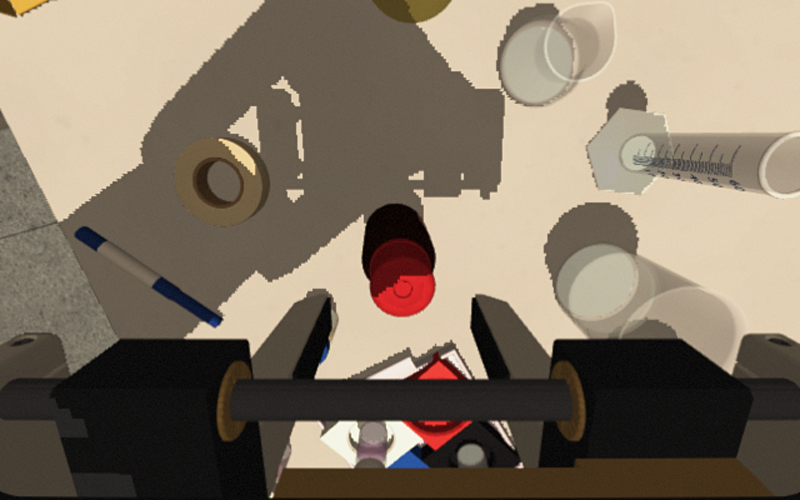

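The red cap's top centre is at (403,288), between the fingers.

Run:
```python
from obj import *
p,d,i=pickle.load(open("w.pkl","rb"))
print(at_z(i,403/1.25,288/1.25,116).round(1), manip.state()["tcp_pos"])
```

```text
[491.3 459.2 116. ] [490.01825464 458.75523852 149.57734006]
```

```bash
python3 -m crank '[{"travel":[0,0.12,1],"twist":0,"hand":80},{"travel":[0,0,1.2],"twist":0,"hand":80},{"travel":[0,0,1.2],"twist":0,"hand":80},{"travel":[0,0,1.2],"twist":0,"hand":80},{"travel":[0,0,1.2],"twist":0,"hand":80},{"travel":[0,0,0.85],"twist":0,"hand":80},{"travel":[0,0,0],"twist":0,"hand":80},{"travel":[0,0,0],"twist":0,"hand":255}]' 30
python3 -m crank '[{"travel":[0,0,0],"twist":0,"hand":255},{"travel":[0,0,0],"twist":0,"hand":255},{"travel":[0,0,0],"twist":0,"hand":255},{"travel":[0,0,0],"twist":0,"hand":255},{"travel":[0,0,0],"twist":0,"hand":255},{"travel":[0,0,0],"twist":0,"hand":255},{"travel":[0,0,-0.5],"twist":0,"hand":255},{"travel":[0,0,-1],"twist":0,"hand":255}]' 30
```

```text
time: 21.35
tcp_pos: [491.8, 458.3, 83.9]
tool_rot: [0.707, 0.707, 0.0, 0.0]
contact_force: [-0.7, 0.4, 1.1]
width: 57.8
finger_force: 0.0
time: 22.35
tcp_pos: [491.4, 457.9, 98.2]
tool_rot: [0.707, 0.707, -0.001, -0.0]
contact_force: [0.5, -0.2, -1.5]
width: 37.1
finger_force: 29.6
```

```bash
python3 -m crank '[{"travel":[0,0,-1.5],"twist":0,"hand":255},{"travel":[0,0,-1.5],"twist":0,"hand":255},{"travel":[-2,0.4,0],"twist":0,"hand":255},{"travel":[-3,0.6,0],"twist":0,"hand":255},{"travel":[-3,0.6,0],"twist":0,"hand":255},{"travel":[-3,0.6,0],"twist":0,"hand":255},{"travel":[-2.5,0.5,0],"twist":0,"hand":255},{"travel":[-1.46,0.36,0],"twist":0,"hand":255}]' 30
python3 wr.py w6
```

```text
time: 23.35
tcp_pos: [522.4, 306.7, 128.5]
tool_rot: [0.708, 0.707, -0.0, 0.0]
contact_force: [0.2, -0.0, -2.0]
width: 37.4
finger_force: 29.6
```

View pics/w6.png

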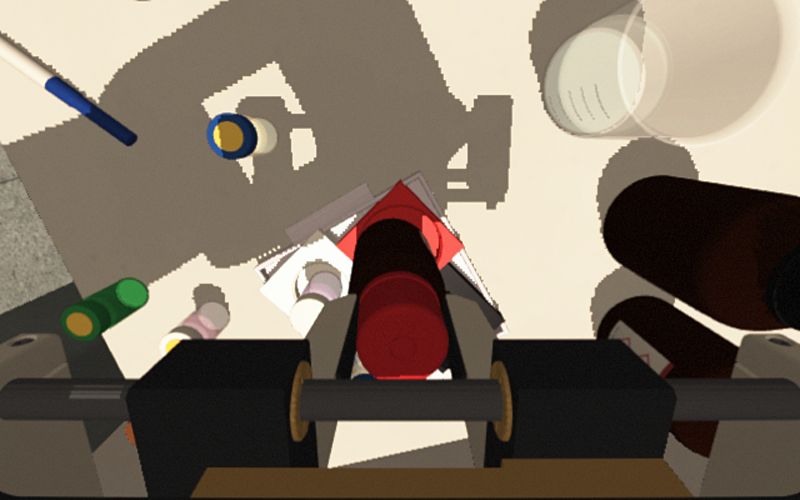

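```bash
python3 -m crank '[{"travel":[0.05,-0.05,0.3],"twist":0,"hand":255},{"travel":[0,0,0.6],"twist":0,"hand":255},{"travel":[0,0,0.6],"twist":0,"hand":255},{"travel":[0,0,0.5],"twist":0,"hand":255},{"travel":[0,0,0.4],"twist":0,"hand":255},{"travel":[0,0,0.2],"twist":0,"hand":255},{"travel":[0,0,0],"twist":0,"hand":255},{"travel":[0,0,0],"twist":0,"hand":255}]' 30
python3 wr.py w7
python3 - <<'E'
from h import *
p,d,i=snap("scene"); save(p[180:270,200:400],"pics/s7.png",4)
E
```

```text
time: 24.4
tcp_pos: [521.8, 309.0, 102.7]
tool_rot: [0.707, 0.707, 0.0, 0.0]
contact_force: [-0.9, 0.3, -3.1]
width: 36.9
finger_force: 29.6
```

View pics/s7.png

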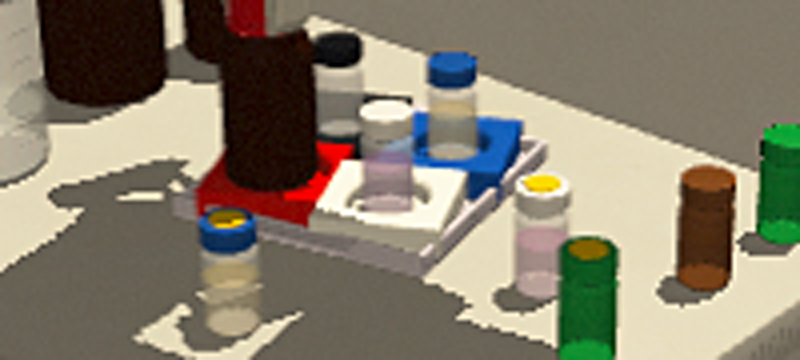

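View pics/w7.png

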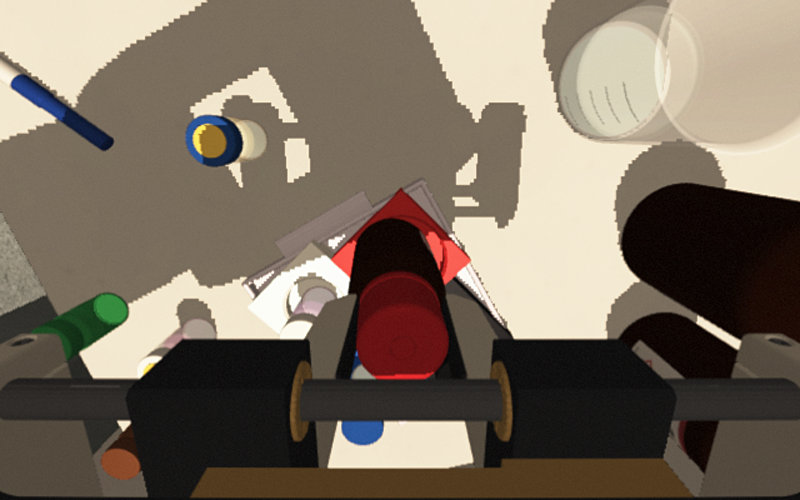

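All four stand near their seats. The bottle's base is just above the red holder and still not in the recess, so I'll lower it slowly and watch the force.

```bash
python3 -m crank '[{"travel":[-0.08,0,0],"twist":0,"hand":255},{"travel":[0,0,0.1],"twist":0,"hand":255},{"travel":[0,0,0.1],"twist":0,"hand":255},{"travel":[0,0,0.1],"twist":0,"hand":255},{"travel":[0,0,0.1],"twist":0,"hand":255},{"travel":[0,0,0.1],"twist":0,"hand":255},{"travel":[0,0,0],"twist":0,"hand":255},{"travel":[0,0,0],"twist":0,"hand":255}]' 30
```

```text
time: 25.5
tcp_pos: [522.0, 308.1, 97.5]
tool_rot: [0.707, 0.707, 0.0, 0.0]
contact_force: [2.7, -0.9, -1.3]
width: 37.1
finger_force: 29.8
```

```bash
python3 -m crank '[{"travel":[0,0.1,0],"twist":0,"hand":255},{"travel":[0,0,0.1],"twist":0,"hand":255},{"travel":[0,0,0.1],"twist":0,"hand":255},{"travel":[0,0,0.1],"twist":0,"hand":255},{"travel":[0,0,0],"twist":0,"hand":255},{"travel":[0,0,0],"twist":0,"hand":255},{"travel":[0,0,0],"twist":0,"hand":255},{"travel":[0,0,0],"twist":0,"hand":255}]' 30
```

```text
time: 26.5
tcp_pos: [522.7, 308.2, 94.4]
tool_rot: [0.707, 0.707, -0.0, -0.0]
contact_force: [0.3, -0.4, -2.4]
width: 36.6
finger_force: 29.9
```

```bash
python3 -m crank '[{"travel":[0,0,0.08],"twist":0,"hand":255},{"travel":[0,0,0],"twist":0,"hand":90},{"travel":[0,0,0],"twist":0,"hand":90},{"travel":[0,0,0],"twist":0,"hand":90},{"travel":[0,0,0],"twist":0,"hand":90},{"travel":[0,0,0],"twist":0,"hand":90},{"travel":[0,0,-1],"twist":0,"hand":90},{"travel":[0,0,-2],"twist":0,"hand":90}]' 30
python3 -m crank '[{"travel":[0,0,-3],"twist":0,"hand":90},{"travel":[0,0,-2],"twist":0,"hand":90},{"travel":[0,-4,0],"twist":0,"hand":90},{"travel":[0,-4,0],"twist":0,"hand":90},{"travel":[0,-4,0],"twist":0,"hand":90},{"travel":[0,-4,0],"twist":0,"hand":90},{"travel":[0,0,0],"twist":0,"hand":90},{"travel":[0,0,0],"twist":0,"hand":90}]'
python3 - <<'E'
from h import *
p,d,i=snap("scene"); save(p[180:270,200:400],"pics/s8.png",4)
p,d,i=snap("top"); save(p[100:296,196:456],"pics/t8.png",3)
E
```

```text
time: 27.5
tcp_pos: [522.5, 308.1, 124.3]
tool_rot: [0.707, 0.707, -0.0, -0.0]
contact_force: [-0.7, 0.7, 0.9]
width: 60.1
finger_force: 0.0
time: 28.5
tcp_pos: [363.1, 308.4, 174.4]
tool_rot: [0.707, 0.707, 0.001, 0.0]
contact_force: [-0.1, -0.3, 0.0]
width: 60.0
finger_force: 0.0
```

View pics/s8.png

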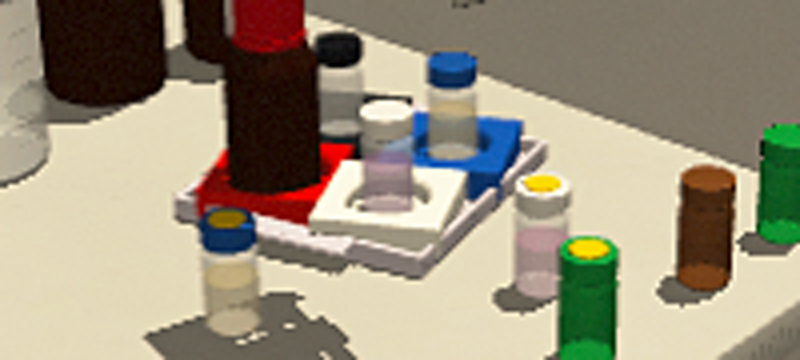

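View pics/t8.png

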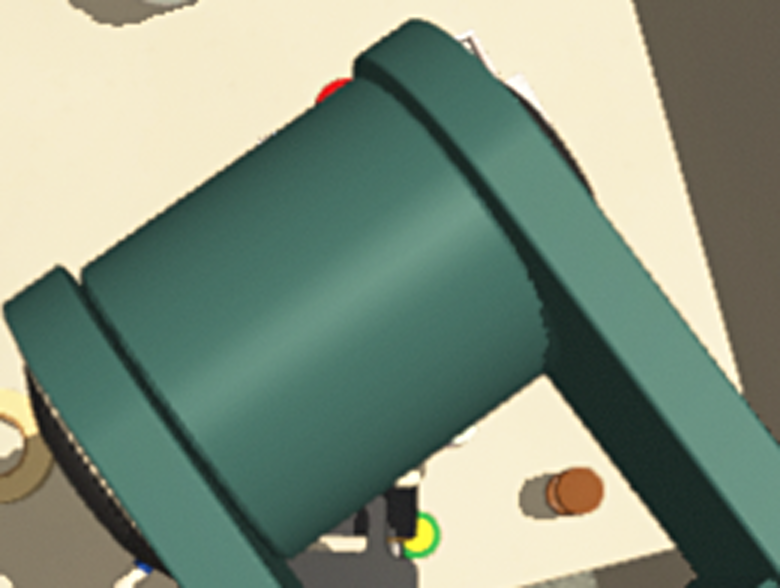

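The scene shows the vials and the bottle upright in their holders, but the arm blocks the top view. I'll check heights and centres from the scene camera's depth.

Run:
```python
from obj import *
for cam in("scene","wrist"):
    p,d,i=snap(cam);T=np.array(i["T"]);K=np.array(i["mtx"])
    v,u=np.mgrid[:400,:640];x=np.stack([(u-K[0,2])/K[0,0],(v-K[1,2])/K[1,1]],-1);y=x.copy()
    for _ in range(20): y=x/(1+i["k1"]*(y**2).sum(-1,keepdims=True))
    W=(np.concatenate([y,np.ones((400,640,1))],-1)*d[...,None])@T[:3,:3].T+T[:3,3]
    for k,h in(("Sred",126),("Sblack",66),("Sblue",66),("Swhite",66)):
        m=(np.hypot(W[...,0]-P[k][0],W[...,1]-P[k][1])<30)&(abs(W[...,2]-h)<12)&(d>0)
        if m.sum()>20:
            q=W[m]; top=q[q[:,2]>np.percentile(q[:,2],97)-3]
            print(cam,k,m.sum(),"top z",np.percentile(q[:,2],97).round(1),"mid",((top.min(0)+top.max(0))/2-P[k]).round(1)[:2])
```

```text
scene Sred 164 top z 125.0 mid [0.2 0.9]
scene Sblack 92 top z 65.3 mid [-0.5  2.3]
scene Sblue 102 top z 65.3 mid [-0.4 -0.6]
scene Swhite 116 top z 65.3 mid [1.9 1.8]
wrist Sred 2162 top z 125.6 mid [ 0.3 -1. ]
wrist Sblack 732 top z 65.7 mid [-1.4  0.1]
wrist Swhite 704 top z 65.7 mid [1.2 0.5]
```

All four are on their recess floors and within about 3 mm of centre, so I'll hand the job in.

```bash
python3 -c "
from bench import manip
print(manip.finish_job())"
```

```text
the job is handed in; nothing more can be done
None
```

I handed the job in with the three vials and the red-capped bottle upright in the holders of their cap colours, about 3 mm or less off centre by the cameras; the two yellow-dotted vials were not touched. The hand-in returned no verdict.

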